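# Shut and bolt the dry-goods chest

## Robot

A 6-joint arm with a two-finger parallel gripper is mounted at the origin on a cart in front of the work surface, level with it; the furniture and walls round the work are solid. World frame = base frame: x ahead of the robot, y to its left, z up, the work surface at z = 0. Lengths are in m, angles in rad, forces in N, time in s.
With the tool pointing down it reaches from about 0.35 to 0.775 m from the base axis. Payload 7.3 kg.
Tool frame: the origin (TCP) lies between the finger pads; the fingertips stand 8 mm ahead of it and the grasp point (between the pads) lies 11 mm behind it; z points along the fingers, y is the direction in which the jaws open and shut (so a half turn about z gives the same grasp; the last joint's range is limited). The gripper opens to 92 mm and grips with 3 to 60 N. Pads are 19 mm wide; open, the fingers measure 130 mm over their backs; the gripper's body (75 mm by 190 mm) begins 47 mm behind the grasp point.
Start: joints at [-1.286, 0.342, 1.524, -0, 1.275, -0.146], TCP at [0.219, -0.477, 0.235] pointing down, gripper open.
Joint ranges: [-2.53, 2.53], [-0.77, 2.02], [0.04, 2.7], [-1, 4.14], [0.28, 2.66], [-3.11, 3.11]. Speed limits (rad/s): [2.57, 2.57, 3.14, 3.14, 3.14, 3.14].

## Interface

Orientations are given as a rotation vector (axis times angle).
In Python, from station import telemetry, read_camera, job, models gives the robot as it stands.
- The arm moves only by the tool servo_tool, never from a script. Its argument "motion" is a list that holds one entry, the list of rows, each a list of 5 numbers: the shift along the tool's x, y, z in mm, then the turn about the tool's z in degrees, then the closure, from 0 (fully open) to 1 (shut). In form: [[[x, y, z, twist, claw], ...]]. A call has 1 to 8 rows; each row is the pose to reach, as a shift and turn from the pose commanded when the call began, along the tool's axes at that moment; what a row does not reach only later rows make up. A row lasts 1/8 s, in which the tool goes at most 62.5 mm and 10.7 degrees, less where a joint would pass 70% of its speed; a pose out of reach is approached as far as the arm can. A call with a gripper value outside its range is refused whole. The fingers move at their own pace and stop on an object; the grip force is fixed at half the most. Time passes only in rows, so rows that repeat a pose let the fingers close. It gives the time, the measured TCP pose, the force and the opening at its end, in the units of the state.
- telemetry.state(): the state, without advancing time (a new reading comes with each control period).
- read_camera(name): name is "side" or "top" or "wrist"; returns a dict with "pixels" (420x560x3 uint8, red, green, blue), "depth" (420x560 float32, m along the optical axis (not along the pixel's ray), 0 where there is no reading), "K" (3x3 intrinsics, pixels), "rvec" (rotation vector, rad) and "tvec" (3), from world to camera coordinates, as OpenCV has them; the wrist camera has in their place "T_tool_cam" (4x4, takes a point from camera to tool coordinates, whose origin is the TCP and whose axes are the flange's). Camera axes: x right, y down, z forward; pixel columns grow to the right and rows downward; lengths in m; the calibration is good to about 2 mm. A picture is of the moment at which its call begins: read the wrist's pose just before it.
- job.close_job(): hands the job in, once; it reports no verdict.
Trained networks look in the newest picture that a camera, given by its name, has taken for a name from the list of things; names that differ only in an ending like _2 or _b are one class to them, and where a whole thing is asked for, a point or a joint stands for the part that bears it (a point fixed in the world has none). Each returns a list of dicts, best first, with "p" (0 to 1); they miss things now and then, are a little off and sometimes report something else, mostly with a low value. They report only what shows in the picture. A call takes as long as a camera call.
- models.find_in(camera, name): "uv" ([column, row] in pixels, amid what is visible of it).
- models.tip_of(camera, name): "uv" ([column, row] in pixels: a listed point, or the origin of a listed thing).
The state is a dict: "time": time; "joint_pos": joint angles; "qvel": joint speeds; "effort": joint torques, N m; "tcp_pos": TCP position; "orientation": TCP orientation; "ft_force": force on the tool from outside, world axes, zero at the start; "torque": the same for the moment, N m; "grip_width": finger opening in m.
Only numpy, scipy, OpenCV 4.12 (cv2) and the standard library are available. Lean on these libraries where they do the work, as an engineer would, in place of code of your own. Each camera call takes 0.05 s, during which the arm holds its last target. There are 200 camera calls.

## Task

The hatch of the metal dry-goods chest has been left open. Swing it down, keep it pressed fully home against its rubber seal while you slide the barrel bolt across through the keeper, then turn the bolt's handle down until it drops into the notch of its bracket, and let go. The notch has to be felt for: do not ram the bolt against the keeper or force the handle against the bracket, and leave the other things where they stand.

Things in the scene. Friction and masses are not known exactly. Their poses are not given: they have to be found in the camera images.
- chest: Fixed sheet-metal chest with a hinged hatch in its top, 280 (x) by 340 (y) by 112 mm high. Origin: centre of its underside, on the table; at yaw 0 its x points away from the robot, y to the left. All coordinates below are in its frame with the hatch shut. The hatch (x -105 to 105, y -88 to 130 mm) is then flush with the deck at z = 112 mm; its +x half is bare sheet.
- hatch (a joint): Opening angle (rad), 0 shut; its -y edge rises about the hinge line y = 130, z = 112 mm. It is balanced and stays where left (friction 0.28 N m). Below 0.03 rad it sits on a springy seal under the -y edge, up to 7 mm proud; pressing it to 0 takes up to 20 N at the handle, 13 N at the edge, and it springs back unless bolted.
- bolt (a joint): Travel of the bolt rod (m) towards the chest's -y: 0 drawn back, stop at 0.060; friction 2.5 N. Steel rod, 14 mm diameter with a 2.5 mm chamfer at the tip; axis along y at x = -30, z = 132 mm, 20 mm above the hatch.
- bolt_handle (a joint): Angle of the handle about the rod (rad): 0 square up from the hatch, positive as it swings down towards the chest's -x; friction 0.05 N m. The handle is a flat stem (10 mm wide along the rod, 7 mm thick) with an olive-shaped knob at its end. It meets the top of the bracket's flange at about 0.80 and goes on down to about 1.19 only in the notch.
- knob (a point): Centre of the black knob at the end of the handle, an olive of 16 mm diameter (straight over its middle 10 mm) and 32 mm length in line with the stem; the centre is 70 mm from the rod's axis. With the bolt drawn back and the handle upright it is at x = -30, y = -2, z = 202 mm. It can be pinched along y from above and turned about the rod in that pinch.
- keeper: Keeper on the chest's deck: a steel strap over the rod. Origin where the rod's axis enters it: x = -30, y = -98, z = 132 mm. 1.6 mm of play above the rod, 14 mm long. The rod's tip reaches it at a travel of 0.014 and has passed it at 0.028; it enters only with the hatch pressed below about 0.015 rad, and then holds the hatch at about 0.008 rad against the seal.
- bolt_plate: Bolt's base plate on the hatch, with its guides and the bracket: an upright flange beside the rod, 34 mm to -x of it, 4 mm thick, top 46 mm above the hatch, with one notch 13 mm wide. The bracket sits on slotted holes, so the notch's place varies and is not given: the stem is in line with it at a travel between 0.035 and 0.053 m. Origin: on the hatch below the rod, x = -30, y = -20 mm.
- label_roll_mid (a point): Roll of labels lying on the chest's deck, 62 mm across, 28 mm high; point at its centre. To be left alone.
- squeeze_bottle_mid (a point): White squeeze bottle standing on the table, 50 mm across, 196 mm high; point 64 mm up its axis. To be left alone.
- salt_shaker_mid (a point): Salt shaker standing on the table, 44 mm across, 90 mm high; point half-way up. To be left alone.
- card_tube_mid (a point): Card tube standing on the table, 57 mm across, 198 mm high; point half-way up. To be left alone.

How it is judged:
By the outcome, as a careful person would: the job done as asked, in the order asked, and still so for the second after the job is handed in, with the robot touching nothing.
It also fails if it takes over 72 s, if anything falls off the work surface, if the arm or the gripper's body presses on something with over 40 N, if the wrist force passes 120 N, or if a joint passes its speed limit or range.

## Working session

There is one attempt and no reset: what is moved stays moved. The work goes in short steps, Python scripts to look and compute and a tool call to move; the robot and the scene stay as the last step left them, time stands still between calls to the robot, and variables do not carry over. Pictures are saved under pics/ and viewed, about 8 in all and at most 12, crops included, and the job is handed in when it is done.

Besides the shell and the picture viewer there is one more tool, called after ">>>" by a JSON object that holds its "method" and its "body", one argument or row to a line. servo_tool: Moves the arm, as the interface text tells. Its arguments: {"type":"object","properties":{"motion":{"type":"array","items":{"type":"array","items":{"type":"array","items":{"type":"number"}}}}},"required":["motion"]}

```bash
mkdir -p pics; cat > h.py <<'E'
import numpy as np, cv2
from station import telemetry, read_camera, job, models
from scipy.spatial.transform import Rotation as R
def cam(n):
    s=telemetry.state(); c=read_camera(n)
    if 'T_tool_cam' in c:
        T=np.eye(4);T[:3,:3]=R.from_rotvec(s['orientation']).as_matrix();T[:3,3]=s['tcp_pos'];M=T@c['T_tool_cam']
    else:
        T=np.eye(4);T[:3,:3]=cv2.Rodrigues(np.array(c['rvec'],float))[0];T[:3,3]=np.ravel(c['tvec']);M=np.linalg.inv(T)
    c['M']=M; return c
def save(c,f): cv2.imwrite('pics/'+f,c['pixels'][:,:,::-1])
def pt(c,uv,d=None):
    u,v=int(round(uv[0])),int(round(uv[1]))
    if d is None:
        w=c['depth'][max(v-1,0):v+2,max(u-1,0):u+2];w=w[w>0]; d=np.median(w) if len(w) else np.nan
    p=np.linalg.inv(c['K'])@[uv[0],uv[1],1]*d
    return (c['M']@[*p,1])[:3]
def proj(c,P):
    q=np.linalg.inv(c['M'])@[*P,1]; q=c['K']@q[:3]; return q[:2]/q[2]
E
python3 - <<'E'
from h import *
s=telemetry.state()
print({k:np.round(v,3).tolist() for k,v in s.items()})
for n in ['top','side']:
    c=cam(n); save(c,n+'1.png'); print(n,c['M'].round(3).tolist(),c['K'][0,0])
    for o in ['chest','hatch','knob','keeper','bolt_plate','label_roll_mid','squeeze_bottle_mid','salt_shaker_mid','card_tube_mid']:
        for f in ('tip_of','find_in'):
            try:
                for d in getattr(models,f)(n,o)[:1]:
                    print(n,f,o,round(d['p'],2),np.round(d['uv']).tolist(),pt(c,d['uv']).round(3).tolist())
            except Exception as e: print(n,f,o,e)
a=cv2.imread('pics/top1.png')
E
```

```text
{'time': 0.0, 'joint_pos': [-1.286, 0.343, 1.525, -0.0, 1.275, -0.146], 'qvel': [-0.0, 0.0, 0.001, -0.001, -0.0, -0.001], 'effort': [-0.003, -43.125, -24.423, 0.072, 0.056, -0.0], 'tcp_pos': [0.219, -0.477, 0.234], 'orientation': [-3.068, -0.671, 0.0], 'ft_force': [0.254, -0.536, -0.122], 'torque': [0.02, -0.0, 0.003], 'grip_width': 0.092}
top [[-0.002, -0.994, 0.113, 0.429], [-1.0, 0.002, -0.003, 0.064], [0.003, -0.113, -0.994, 1.659], [0.0, 0.0, 0.0, 1.0]] 440.58025794955813
top find_in chest 0.88 [279.0, 227.0] [0.549, 0.065, 0.197]
top tip_of hatch it knows: bolt_plate, card_tube_mid, chest, keeper, knob, label_roll_mid, salt_shaker_mid, squeeze_bottle_mid
top find_in hatch 0.85 [271.0, 222.0] [0.568, 0.092, 0.174]
top tip_of knob 0.59 [263.0, 230.0] [0.541, 0.121, 0.156]
top find_in knob 0.63 [270.0, 232.0] [0.531, 0.096, 0.237]
top tip_of keeper 0.6 [312.0, 228.0] [0.552, -0.05, 0.118]
top tip_of bolt_plate 0.74 [282.0, 235.0] [0.523, 0.057, 0.204]
top find_in bolt_plate 0.94 [284.0, 242.0] [0.5, 0.048, 0.207]
top tip_of label_roll_mid 0.65 [317.0, 190.0] [0.686, -0.068, 0.117]
[... 1177 characters left out ...]
19]
side tip_of bolt_plate 0.77 [275.0, 208.0] [0.511, 0.007, 0.243]
side find_in bolt_plate 0.78 [269.0, 205.0] [0.505, 0.041, 0.233]
side tip_of label_roll_mid 0.93 [337.0, 245.0] [0.669, -0.084, 0.142]
side find_in label_roll_mid 0.87 [337.0, 247.0] [0.666, -0.091, 0.139]
side tip_of squeeze_bottle_mid 0.87 [378.0, 348.0] [0.632, -0.421, 0.092]
side find_in squeeze_bottle_mid 0.87 [379.0, 340.0] [0.63, -0.419, 0.118]
side tip_of salt_shaker_mid 0.51 [214.0, 200.0] [0.412, 0.38, 0.048]
side find_in salt_shaker_mid 0.64 [218.0, 201.0] [0.423, 0.369, 0.047]
side tip_of card_tube_mid 0.85 [221.0, 162.0] [0.477, 0.519, 0.116]
side find_in card_tube_mid 0.86 [222.0, 161.0] [0.479, 0.514, 0.121]
```

```bash
python3 - <<'E'
import cv2,numpy as np
a=cv2.imread('pics/top1.png')[150:300,190:390]; b=cv2.imread('pics/side1.png')[110:310,170:400]
a=cv2.resize(a,(400,300),interpolation=3); b=cv2.resize(b,(690,600),interpolation=3)
cv2.imwrite('pics/a.png',cv2.resize(a,(800,600),interpolation=3)); cv2.imwrite('pics/b.png',b)
E
```

```text
(no output)
```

View pics/a.png

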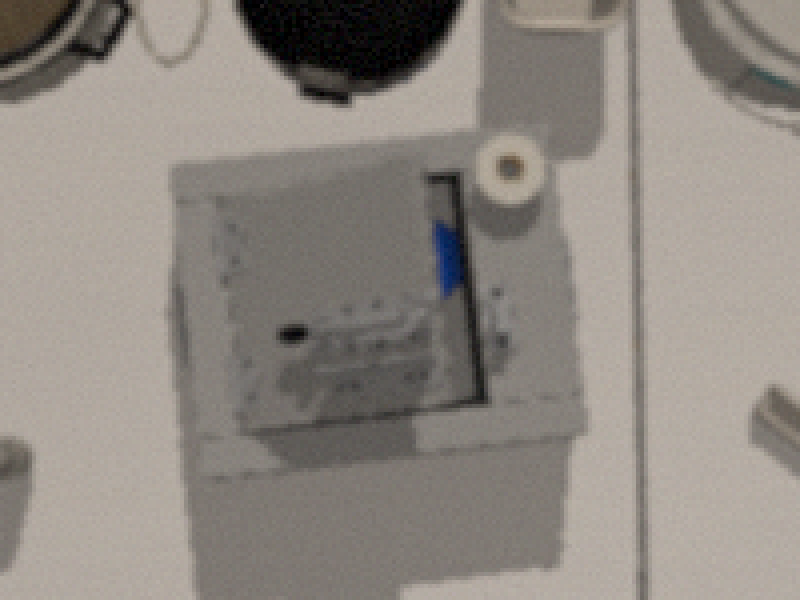

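View pics/b.png

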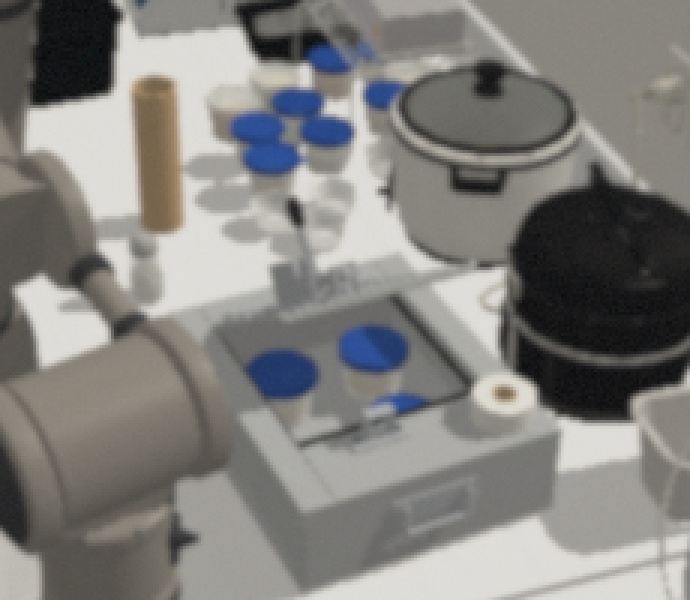

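```bash
cat > fit.py <<'E'
from h import *
from scipy.optimize import minimize
def cloud(c):
    v,u=np.mgrid[0:420,0:560]; d=c['depth']; P=np.stack([u*d,v*d,d],-1)@np.linalg.inv(c['K']).T
    return (P@c['M'][:3,:3].T+c['M'][:3,3])[d>0]
if __name__=='__main__':
    A=[]
    for n in ['top','side']:
        P=cloud(cam(n)); 
        B=P[(P[:,0]>.3)&(P[:,0]<.78)&(P[:,1]>-.2)&(P[:,1]<.32)]
        D=B[abs(B[:,2]-.112)<.008]; print(n,len(D),np.median(D[:,2]))
        for yaw in [0]:
            # edges by histogram extents for candidate yaw
            best=None
            for th in np.arange(0.0,.25,.005):
                c,s=np.cos(th),np.sin(th); q=D[:,:2]@np.array([[c,-s],[s,c]])
                lo=np.percentile(q,.5,0);hi=np.percentile(q,99.5,0); a=np.prod(hi-lo)
                if best is None or a<best[0]: best=(a,th,lo,hi)
            a,th,lo,hi=best; m=(lo+hi)/2; c,s=np.cos(th),np.sin(th)
            print(n,'yaw',th,'size',(hi-lo).round(3),'centre',(np.array([[c,-s],[s,c]])@m).round(4),'rect',cv2.minAreaRect(D[:,:2].astype(np.float32)))
        th=.115;ctr=np.array([.545,.055])
        H=B[(B[:,2]>.13)&(B[:,2]<.4)]; A.append(H)
        # hatch plane by RANSAC
        rng=np.random.default_rng(0);bb=(0,)
        for _ in range(600):
            t=H[rng.choice(len(H),3,False)]; nn=np.cross(t[1]-t[0],t[2]-t[0]); l=np.linalg.norm(nn)
            if l<1e-6: continue
            nn/=l; k=abs((H-t[0])@nn)<.003
            if abs(nn[2])<.98 and abs(nn[2])>.2 and k.sum()>bb[0]: bb=(k.sum(),k)
        I=H[bb[1]]; m=I.mean(0); nn=np.linalg.svd(I-m,full_matrices=False)[2][2]; nn*=np.sign(nn[2])
        print('hatch n',nn.round(3),'angle',np.arccos(nn[2]).round(3),'yaw',np.arctan2(-nn[0],nn[1]).round(3),len(I),'m',m.round(3),'zmax',I[:,2].max().round(3))
        # hinge line: points at z=.112 in plane
        p=m+ (.112-m[2])/ (1-nn[2]**2)*(np.array([0,0,1])-nn*nn[2]); print('hinge pt',p.round(4))
E
python3 fit.py
```

```text
top 3756 0.11196765681383858
top yaw 0.12 size [0.335 0.338] centre [0.5951 0.0536] rect ((0.6078441143035889, 0.0550546795129776), (0.36221712827682495, 0.34048086404800415), 6.602969169616699)
hatch n [-0.065  0.587  0.807] angle 0.632 yaw 0.111 1757 m [0.573 0.08  0.187] zmax 0.244
hinge pt [0.5616 0.1818 0.112 ]
side 3153 0.11374335556762316
side yaw 0.105 size [0.339 0.341] centre [0.5992 0.0494] rect ((0.6000984907150269, 0.05141115188598633), (0.3450881838798523, 0.3491205871105194), 6.801589012145996)
hatch n [ 0.084 -0.676  0.732] angle 0.75 yaw -3.018 257 m [ 0.587 -0.019  0.215] zmax 0.271
hinge pt [ 0.6006 -0.1295  0.112 ]
```

```bash
python3 - <<'E'
from fit import *
for n in ['top','side']:
    C=cam(n); P=cloud(C); th=.113; c,s=np.cos(th),np.sin(th)
    Rm=np.array([[c,-s],[s,c]]); q=P[:,:2]@Rm
    k=abs(P[:,2]-.112)<.006
    a=q[k&(q[:,0]>.35)&(q[:,0]<.66)&(q[:,1]>-.25)&(q[:,1]<.3)]
    # per-strip extents
    xs=[np.percentile(a[(a[:,1]>y)&(a[:,1]<y+.03),0],1) for y in np.arange(-.16,.12,.04) if ((a[:,1]>y)&(a[:,1]<y+.03)).sum()>10]
    ylo=[np.percentile(a[(a[:,0]>x)&(a[:,0]<x+.03),1],1) for x in np.arange(.44,.64,.04) if ((a[:,0]>x)&(a[:,0]<x+.03)).sum()>10]
    yhi=[np.percentile(a[(a[:,0]>x)&(a[:,0]<x+.03),1],99) for x in np.arange(.44,.64,.04) if ((a[:,0]>x)&(a[:,0]<x+.03)).sum()>10]
    print(n,'xlo',np.round(xs,3),'ylo',np.round(ylo,3),'yhi',np.round(yhi,3))
    for nm,d in [('keeper',.132)]:
        uv=models.tip_of(n,'keeper')[0]['uv']
        # intersect ray with z=.132
        o=C['M'][:3,3]; r=C['M'][:3,:3]@np.linalg.inv(C['K'])@[*uv,1]; p=o+r*(d-o[2])/r[2]
        print('keeper',p.round(4),'=> ctr', (p[:2]-Rm@[-.03,-.098]).round(4))
    for x in models.tip_of(n,'knob')[:3]:print('knob',x)
    for x in models.tip_of(n,'chest')[:3]:print('chest',x)
E
```

```text
top xlo [0.431 0.431 0.43  0.43  0.43  0.429 0.43  0.431] ylo [-0.18  -0.183 -0.183 -0.182 -0.182] yhi [0.152 0.154 0.155 0.154 0.154]
keeper [ 0.5363 -0.0557  0.132 ] => ctr [0.555  0.0451]
knob {'uv': [264.7, 231.0], 'p': 0.61}
side xlo [0.431 0.432 0.43  0.431 0.436 0.441 0.442 0.434] ylo [-0.187 -0.187 -0.188 -0.189 -0.187] yhi [ 0.148  0.152  0.151 -0.094  0.121]
keeper [ 0.5567 -0.0482  0.132 ] => ctr [0.5754 0.0526]
knob {'uv': [266.0, 179.5], 'p': 0.48}
chest {'uv': [285.6, 256.3], 'p': 0.84}
```

```bash
cat >> h.py <<'E'
YAW=.113; C0=np.array([.568,.049])
def c2w(x,y): c,s=np.cos(YAW),np.sin(YAW); return C0+np.array([c*x-s*y,s*x+c*y])
def w2c(p): c,s=np.cos(YAW),np.sin(YAW); d=np.array(p[:2])-C0; return np.array([c*d[0]+s*d[1],-s*d[0]+c*d[1]])
def to(x,y,z,yaw=YAW):
    s=telemetry.state(); Q=R.from_rotvec(s['orientation']).as_matrix()
    d=Q.T@(np.array([*c2w(x,y),z])-s['tcp_pos']); cur=np.arctan2(Q[1,0],Q[0,0])
    tc=w2c(s['tcp_pos'])
    print('shift mm',(d*1000).round(1),'twist deg',np.degrees(cur-yaw).round(1),'| tcp chest mm',(tc*1000).round(1),(s['tcp_pos'][2]*1000).round(1),'F',np.round(s['ft_force'],1),'t',round(s['time'],2),'grip',round(s['grip_width'],4),'tilt',Q[2].round(4))
E
python3 -c "
from h import *
to(.06,-.025,.29)"
```

```text
shift mm [ 585.7 -289.8  -55.3] twist deg 18.2 | tcp chest mm [-405.8 -483.4] 234.7 F [-0.2  0.3  0. ] t 2.3 grip 0.0918 tilt [-0.  0. -1.]
```

>>> {"method": "servo_tool", "body": {
  "motion": [
    [[40,-20,-50,3,1],[90,-45,-55,6,1],[140,-70,-55,9,1],[195,-95,-55,12,1],[250,-120,-55,15,1],[305,-150,-55,18,1],[360,-178,-55,18.2,1],[415,-205,-55,18.2,1]]
  ]
}}

```text
time: 3.3
tcp_pos: [0.5118, -0.1157, 0.2899]
orientation: [3.136, 0.178, 0.001]
ft_force: [0.6, -0.7, -0.5]
grip_width: 0.0166
```

```bash
python3 -c "
from h import *
to(.06,-.025,.29)"
```

```text
shift mm [ 1.344e+02 -1.323e+02 -1.000e-01] twist deg 0.0 | tcp chest mm [ -74.4 -157.3] 289.9 F [ 0.6 -0.7 -0.5] t 3.3 grip 0.0166 tilt [ 5.e-04  6.e-04 -1.e+00]
```

>>> {"method": "servo_tool", "body": {
  "motion": [
    [[40,-40,0,0,1],[85,-80,0,0,1],[115,-110,0,0,1],[134,-132,0,0,1],[134,-132,0,0,1],[134,-132,15,0,1],[134,-132,30,0,1],[134,-132,35,0,1]]
  ]
}}

```text
time: 4.3
tcp_pos: [0.628, 0.028, 0.2529]
orientation: [-3.136, -0.176, 0.005]
ft_force: [-0.9, 0.3, 0.3]
grip_width: 0.0007
```

>>> {"method": "servo_tool", "body": {
  "motion": [
    [[0,0,10,0,1],[0,0,20,0,1],[0,0,30,0,1],[0,0,40,0,1],[0,0,50,0,1],[0,0,60,0,1],[0,0,70,0,1],[0,0,80,0,1]]
  ]
}}

```text
time: 5.3
tcp_pos: [0.629, 0.0287, 0.174]
orientation: [3.136, 0.178, 0.0]
ft_force: [-0.4, 0.2, 1.7]
grip_width: 0.0003
```

>>> {"method": "servo_tool", "body": {
  "motion": [
    [[0,0,10,0,1],[0,0,20,0,1],[0,0,28,0,1],[0,0,35,0,1],[0,0,40,0,1],[0,0,45,0,1],[0,0,49,0,1],[0,0,49,0,1]]
  ]
}}

```text
time: 6.3
tcp_pos: [0.6289, 0.029, 0.1254]
orientation: [-3.136, -0.178, 0.001]
ft_force: [-0.8, 0.1, -0.1]
grip_width: 0.0004
```

```bash
python3 - <<'E'
from h import *
to(.06,-.025,.125)
for n in ['side','wrist','top']:
    c=cam(n); save(c,n+'2.png')
    for d in models.tip_of(n,'knob')[:2]: 
        p=pt(c,d['uv']); print(n,d['p'],np.round(d['uv']),p.round(3),(w2c(p)*1000).round(1))
    print('exp',proj(c,[*c2w(-.03,-.002),.202]))
E
```

```text
shift mm [ 1.8 -1.8  0.4] twist deg 0.0 | tcp chest mm [ 58.2 -26.8] 125.4 F [-0.8  0.1 -0.1] t 6.3 grip 0.0004 tilt [-4.e-04 -3.e-04 -1.e+00]
side 0.51 [278. 211.] [0.529 0.036 0.21 ] [-40.4  -8.5]
exp [279.92350853 211.34250853]
exp [216.30800264 573.39549717]
exp [285.78705465 230.22312875]
```

>>> {"method": "servo_tool", "body": {
  "motion": [
    [[0,0,-50,0,1],[0,0,-110,0,0.6],[-30,0,-160,0,0.6],[-60,0,-180,0,0.6],[-88,-15,-180,0,0.6],[-88,-25,-180,0,0.6],[-88,-25,-180,0,0.6]]
  ]
}}

```text
time: 7.48
tcp_pos: [0.5392, 0.0443, 0.3058]
orientation: [3.136, 0.179, 0.001]
ft_force: [0.1, 0.6, -0.0]
grip_width: 0.0369
```

```bash
python3 - <<'E'
from h import *
to(-.03,-.002,.31)
for n in ['side','wrist','top']:
    c=cam(n); save(c,n+'3.png')
    for o in ['knob','keeper','bolt_plate']:
      for d in models.tip_of(n,o)[:2]: 
        p=pt(c,d['uv']); print(n,o,round(d['p'],2),np.round(d['uv']),p.round(3),(w2c(p)*1000).round(1))
    for q in [(-.03,-.002,.202),(-.03,-.098,.132),(-.03,-.02,.112)]: print('exp',proj(c,[*c2w(*q[:2]),q[2]]).round(0))
w=cv2.imread('pics/wrist3.png'); s=cv2.resize(cv2.imread('pics/side3.png')[150:300,190:390],(560,420),interpolation=3)
cv2.imwrite('pics/c.png',cv2.resize(np.vstack([w,s]),(448,672))[:600] if 0 else cv2.resize(np.hstack([w,s]),(800,300)))
E
```

```text
shift mm [-0.8  0.6 -4.2] twist deg 0.1 | tcp chest mm [-29.2  -1.4] 305.8 F [ 0.1  0.6 -0. ] t 7.47 grip 0.0369 tilt [ 6.e-04  1.e-04 -1.e+00]
side knob 0.52 [276. 213.] [0.564 0.15  0.117] [  7.1 101.2]
side keeper 0.76 [295. 252.] [ 0.554 -0.047  0.117] [-24.4 -94.3]
side bolt_plate 0.9 [280. 235.] [0.535 0.032 0.122] [-35.1 -13.2]
exp [280. 211.]
exp [294. 249.]
exp [282. 239.]
wrist knob 0.81 [291. 214.] [0.54  0.038 0.218] [-28.9  -8. ]
wrist bolt_plate 0.87 [302. 183.] [0.546 0.024 0.121] [-24.5 -22.9]
exp [283. 209.]
exp [374. 191.]
exp [299. 187.]
top bolt_plate 0.71 [289. 235.] [0.496 0.041 0.619] [-72.    0.1]
exp [286. 230.]
exp [313. 229.]
exp [291. 232.]
```

View pics/c.png

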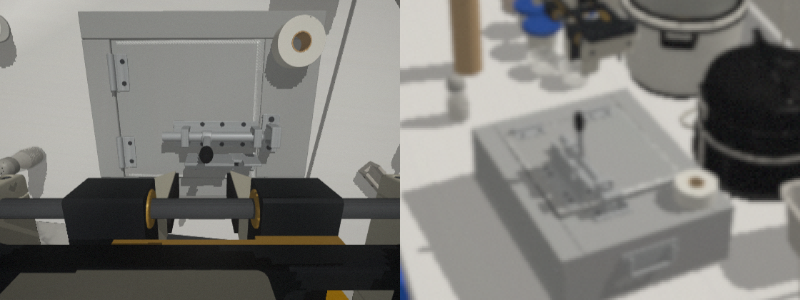

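```bash
python3 - <<'E'
from h import *
from fit import cloud
c=cam('wrist'); img=c['pixels'].astype(int)
v,u=np.mgrid[0:420,0:560]; d=c['depth']; P=np.stack([u*d,v*d,d],-1)@np.linalg.inv(c['K']).T@c['M'][:3,:3].T+c['M'][:3,3]
k=(abs(u-290)<40)&(abs(v-214)<30)&(img.max(2)<70)&(P[...,2]>.17)&(P[...,2]<.24)
Q=P[k]; q=np.array([[*w2c(p)*1000,p[2]*1000] for p in Q]); print(len(q),u[k].mean(),v[k].mean()); print(np.percentile(q,[2,25,50,75,98],axis=0).round(1))
# hatch bare surface plane angle
m=(d>0)&(P[...,2]>.105)&(P[...,2]<.128); g=np.array([w2c(p) for p in P[m]]); z=P[m][:,2]
s=(g[:,0]>.0)&(g[:,0]<.09)&(g[:,1]>-.07)&(g[:,1]<.12); print('hatch slope',np.polyfit(g[s,1],z[s],1))
s=(g[:,0]>-.1)&(g[:,0]<.05)&(g[:,1]<-.11)&(g[:,1]>-.16); print('deck z',np.median(z[s]))
cv2.imwrite('pics/d.png',cv2.resize(c['pixels'][150:260,200:400,::-1],(800,440),interpolation=3))
E
```

```text
369 288.609756097561 215.55013550135502
[[-38.5 -13.3 199.4]
 [-34.2  -9.5 212.1]
 [-30.9  -6.4 218.1]
 [-28.5  -3.3 221.9]
 [-26.5   0.7 223.4]]
hatch slope [-0.0290063   0.11661996]
deck z 0.11244662706575492
```

View pics/d.png

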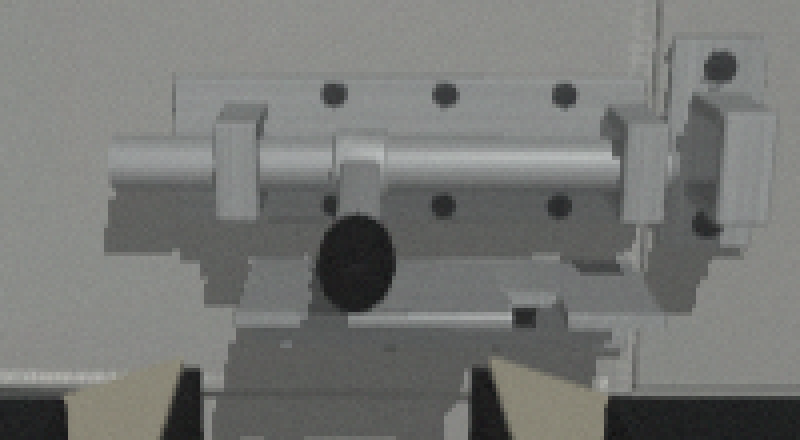

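```bash
python3 - <<'E'
from h import *
c=cam('wrist')
v,u=np.mgrid[0:420,0:560]; d=c['depth']; P=np.stack([u*d,v*d,d],-1)@np.linalg.inv(c['K']).T@c['M'][:3,:3].T+c['M'][:3,3]
D=P[...,:2]-C0; cc,ss=np.cos(YAW),np.sin(YAW); X=(cc*D[...,0]+ss*D[...,1])*1000; Y=(-ss*D[...,0]+cc*D[...,1])*1000; Z=P[...,2]*1000
np.set_printoptions(linewidth=200)
for r in range(224,234,1): 
    a=slice(256,372,3); print(r,'X',X[r,300].round(0)); print(' Z',Z[r,a].round(0).astype(int))
print(' Y',Y[229,a].round(0).astype(int))
for r in (186,190,196): print(r,[ (int(x),int(y),int(z)) for x,y,z in zip(X[r,280:300:2],Y[r,280:300:2],Z[r,280:300:2])])
print('tip/keeper'); print([ (i,int(X[190,i]),int(Y[190,i]),int(Z[190,i])) for i in range(350,396,2)])
to(-.03,-.006,.2)
E
```

```text
224 X -62.0
 Z [115 117 150 150 149 150 150 149 149 222 223 223 223 219 150 149 149 150 150 150 151 149 151 150 147 456 148 147 151 149 151 151 152 151 150 149 112 114 114]
225 X -62.0
 Z [115 115 153 153 153 152 153 153 152 222 223 222 223 152 154 153 153 153 153 153 153 153 153 154 145 147 147 147 153 154 154 154 155 154 155 155 112 113 111]
226 X -61.0
 Z [116 155 154 157 156 157 156 156 156 155 222 223 221 156 156 156 157 157 157 157 156 159 154 156 147 147 147 147 155 156 156 157 156 158 157 157 157 112 456]
227 X -62.0
 Z [116 159 160 160 158 159 160 157 159 159 222 222 222 160 160 160 159 159 160 159 160 159 159 159 120 123 122 123 155 159 158 160 159 160 159 160 159 112 114]
228 X -62.0
 Z [115 162 161 163 161 163 162 162 163 162 162 221 162 163 161 161 163 163 163 163 161 161 163 162 121 121 123 123 155 163 162 161 162 162 163 163 162 113 112]
229 X -63.0
 Z [115 164 162 161 163 163 162 163 163 162 164 163 164 163 163 164 164 164 165 163 163 164 164 164 164 122 124 123 123 165 165 166 165 164 165 164 165 114 113]
230 X -63.0
 Z [117 161 163 163 163 163 163 162 162 163 163 16
[... 1307 characters left out ...]
 144), (-33, -16, 143)]
tip/keeper
[(350, -26, -69, 145), (352, -26, -71, 144), (354, -26, -73, 145), (356, -25, -74, 150), (358, -25, -76, 150), (360, -25, -78, 149), (362, -25, -80, 150), (364, -25, -82, 150), (366, -25, -84, 149), (368, -27, -88, 143), (370, -33, -98, 116), (372, -33, -100, 114), (374, -33, -102, 115), (376, -33, -104, 117), (378, -33, -107, 115), (380, -26, -100, 145), (382, -26, -102, 144), (384, -26, -104, 146), (386, -26, -105, 146), (388, -26, -108, 146), (390, -26, -110, 145), (392, -26, -112, 145), (394, -34, -126, 113)]
shift mm [ -0.3   4.  105.7] twist deg 0.0 | tcp chest mm [-29.7  -1.9] 305.7 F [-0.2 -0.2  0.8] t 8.18 grip 0.0372 tilt [ 0.e+00  1.e-04 -1.e+00]
```

>>> {"method": "servo_tool", "body": {
  "motion": [
    [[1.5,4.5,30,0,0.6],[1.5,4.5,65,0,0.6],[1.5,4.5,90,0,0.6],[1.5,4.5,105,0,0.6],[1.5,4.5,112,0,0.6],[1.5,4.5,112,0,0.8],[1.5,4.5,112,0,1],[1.5,4.5,112,0,1]]
  ]
}}

```text
time: 9.18
tcp_pos: [0.5412, 0.0395, 0.1945]
orientation: [3.136, 0.178, 0.003]
ft_force: [-0.8, 0.8, 1.6]
grip_width: 0.0142
```

```bash
python3 - <<'E'
from h import *
to(-.03,-.006,.19)
c=cam('wrist'); cv2.imwrite('pics/e.png',cv2.resize(c['pixels'][60:400,100:460,::-1],(636,600)))
E
```

```text
shift mm [-2.3 -0.4  4.5] twist deg 0.0 | tcp chest mm [-27.7  -6.4] 194.5 F [-0.8  0.8  1.6] t 9.18 grip 0.0142 tilt [ 1.7e-03  2.0e-04 -1.0e+00]
```

View pics/e.png

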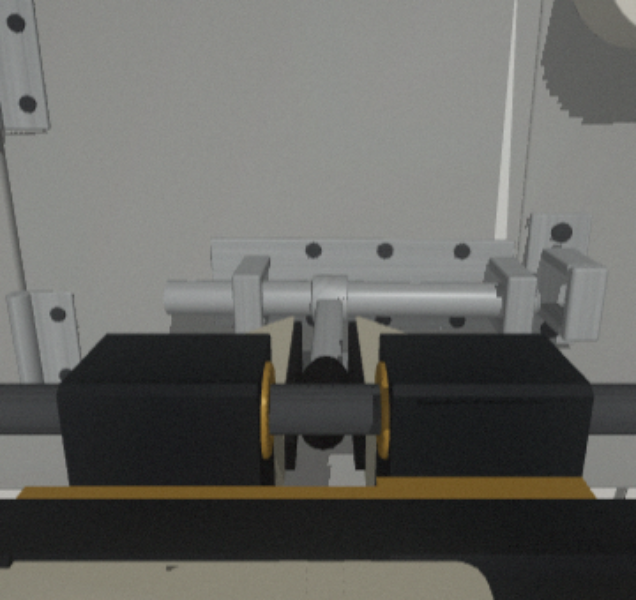

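>>> {"method": "servo_tool", "body": {
  "motion": [
    [[0,0,0,0,1],[0,0,1,0,1],[0,0,2,0,1],[0,0,2.5,0,1],[0,0,3,0,1],[0,0,3,0,1]]
  ]
}}

```text
time: 9.98
tcp_pos: [0.5415, 0.0387, 0.1923]
orientation: [3.135, 0.177, 0.005]
ft_force: [-1.5, -3.0, 10.0]
grip_width: 0.0142
```

>>> {"method": "servo_tool", "body": {
  "motion": [
    [[0,0.5,0.7,0,1],[0,1,1.4,0,1],[0,1.5,2,0,1],[0,1.5,2.5,0,1],[0,1.5,2.5,0,1]]
  ]
}}

```text
time: 10.6
tcp_pos: [0.542, 0.0376, 0.1906]
orientation: [3.135, 0.177, 0.007]
ft_force: [-2.5, -1.0, 15.0]
grip_width: 0.014
```

```bash
cat > ang.py <<'E'
from h import *
def ang(f=None):
    c=cam('wrist'); v,u=np.mgrid[0:420,0:560]; d=c['depth']
    P=np.stack([u*d,v*d,d],-1)@np.linalg.inv(c['K']).T@c['M'][:3,:3].T+c['M'][:3,3]
    D=P[...,:2]-C0; cc,ss=np.cos(YAW),np.sin(YAW); X=(cc*D[...,0]+ss*D[...,1]); Y=(-ss*D[...,0]+cc*D[...,1]); Z=P[...,2]
    k=(d>0)&(X>.01)&(X<.09)&(Y>-.075)&(Y<.11)&(abs(Z-.115)<.015)
    e=(d>0)&(X>.01)&(X<.06)&(Y>-.16)&(Y<-.105)&(abs(Z-.112)<.01)
    print('hatch slope',np.polyfit(Y[k],Z[k],1)[0].round(4),k.sum(),'edge z',np.median(Z[k&(Y<-.06)]).round(4),'deck z',np.median(Z[e]).round(4),e.sum())
    if f: save(c,f)
    return X,Y,Z,d,c
if __name__=='__main__': ang(); to(-.03,-.006,.19)
E
python3 ang.py
```

```text
hatch slope -0.0032 31790 edge z 0.1134 deck z 0.1124 5547
shift mm [-2.9 -2.5  0.6] twist deg -0.0 | tcp chest mm [-27.1  -8.5] 190.6 F [-2.2 -1.  14.7] t 10.65 grip 0.014 tilt [ 0.0043  0.0013 -1.    ]
```

>>> {"method": "servo_tool", "body": {
  "motion": [
    [[0,0,1,0,1],[0,0,1.5,0,1],[0,2,1.5,0,1],[0,4,1.5,0,1],[0,6,1.5,0,1],[0,8,1.5,0,1],[0,8,1.5,0,1]]
  ]
}}

```text
time: 11.52
tcp_pos: [0.5432, 0.0301, 0.1897]
orientation: [3.136, 0.177, 0.009]
ft_force: [-2.5, 1.3, 17.8]
grip_width: 0.0141
```

```bash
python3 ang.py
```

```text
hatch slope 0.0023 31747 edge z 0.1123 deck z 0.1124 5549
shift mm [-3.3 -9.9 -0.3] twist deg -0.0 | tcp chest mm [-26.7 -15.9] 189.7 F [-1.4  1.7 18.4] t 11.57 grip 0.0143 tilt [ 5.7e-03  5.0e-04 -1.0e+00]
```

>>> {"method": "servo_tool", "body": {
  "motion": [
    [[0,1.5,0,0,1],[0,3,0,0,1],[0,4.5,0,0,1],[0,6,0,0,1],[0,7,0,0,1],[0,8,0,0,1]]
  ]
}}

```text
time: 12.32
tcp_pos: [0.5441, 0.0224, 0.1897]
orientation: [-3.137, -0.178, -0.009]
ft_force: [-2.5, 2.3, 17.8]
grip_width: 0.014
```

>>> {"method": "servo_tool", "body": {
  "motion": [
    [[0,1.5,0,0,1],[0,3,0,0,1],[0,4.5,0,0,1],[0,6,0,0,1],[0,7,0,0,1],[0,8,0,0,1]]
  ]
}}

```text
time: 13.08
tcp_pos: [0.5451, 0.0144, 0.1897]
orientation: [3.137, 0.178, 0.009]
ft_force: [-1.7, 2.1, 17.7]
grip_width: 0.0142
```

>>> {"method": "servo_tool", "body": {
  "motion": [
    [[0,2,0,0,1],[0,4,0,0,1],[0,6,0,0,1],[0,8,0,0,1],[0,10,0,0,1],[0,12,0,0,1],[0,14,0,0,1],[0,16,0,0,1]]
  ]
}}

```text
time: 14.08
tcp_pos: [0.5469, -0.0015, 0.1896]
orientation: [3.136, 0.178, 0.009]
ft_force: [-0.8, 2.4, 17.1]
grip_width: 0.0142
```

```bash
python3 - <<'E'
from ang import *
to(-.03,-.0545,.19)
X,Y,Z,d,c=ang()
cv2.imwrite('pics/f.png',cv2.resize(c['pixels'][160:300,180:460,::-1],(800,400),interpolation=3))
E
```

```text
shift mm [-3.3  6.7 -0.4] twist deg 0.0 | tcp chest mm [-26.7 -47.8] 189.6 F [-0.8  2.4 17.1] t 14.07 grip 0.0142 tilt [ 5.7e-03  5.0e-04 -1.0e+00]
hatch slope 0.0034 31786 edge z 0.1121 deck z 0.1124 5556
```

View pics/f.png

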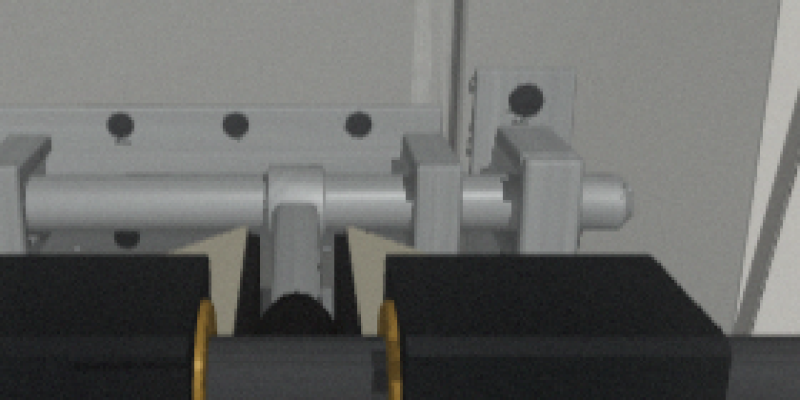

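>>> {"method": "servo_tool", "body": {
  "motion": [
    [[0,0,-1,0,1],[0,1,-2,0,1],[0,2,-3,0,1],[0,3,-3,0,1],[0,4,-3,0,1],[0,5,-3,0,1],[0,5.5,-3,0,1],[0,5.5,-3,0,1]]
  ]
}}

```text
time: 15.12
tcp_pos: [0.5467, -0.0069, 0.1909]
orientation: [-3.136, -0.178, -0.004]
ft_force: [0.1, 2.9, 8.6]
grip_width: 0.0143
```

```bash
python3 ang.py
```

```text
hatch slope -0.0034 31827 edge z 0.1134 deck z 0.1124 5513
shift mm [ -2.5 -47.1   1. ] twist deg 0.0 | tcp chest mm [-27.5 -53.1] 190.9 F [-0.8  2.5  7.8] t 15.18 grip 0.0144 tilt [ 2.5e-03 -2.0e-04 -1.0e+00]
```

>>> {"method": "servo_tool", "body": {
  "motion": [
    [[-3,0,-0.9,0,1],[-7,0,-0.6,0,1],[-14,0,0.4,0,1],[-20.7,0,2.1,0,1],[-27.3,0,4.5,0,1],[-33.6,0,7.6,0,1],[-39.5,0,11.2,0,1],[-42.4,0,13.3,0,1]]
  ]
}}

```text
time: 16.18
tcp_pos: [0.5049, -0.0119, 0.1752]
orientation: [-3.136, -0.177, -0.005]
ft_force: [11.3, 4.4, -11.9]
grip_width: 0.0141
```

```bash
python3 - <<'E'
from ang import *
to(-.0725,-.0535,.17)
X,Y,Z,d,c=ang()
cv2.imwrite('pics/g.png',cv2.resize(c['pixels'][100:310,180:460,::-1],(800,600),interpolation=3))
E
```

```text
shift mm [-3.   0.1  5.2] twist deg -0.0 | tcp chest mm [-69.5 -53.4] 175.2 F [ 11.3   4.4 -11.9] t 16.18 grip 0.0141 tilt [ 2.9e-03 -3.0e-04 -1.0e+00]
hatch slope -0.0065 32503 edge z 0.114 deck z 0.1124 7539
```

View pics/g.png

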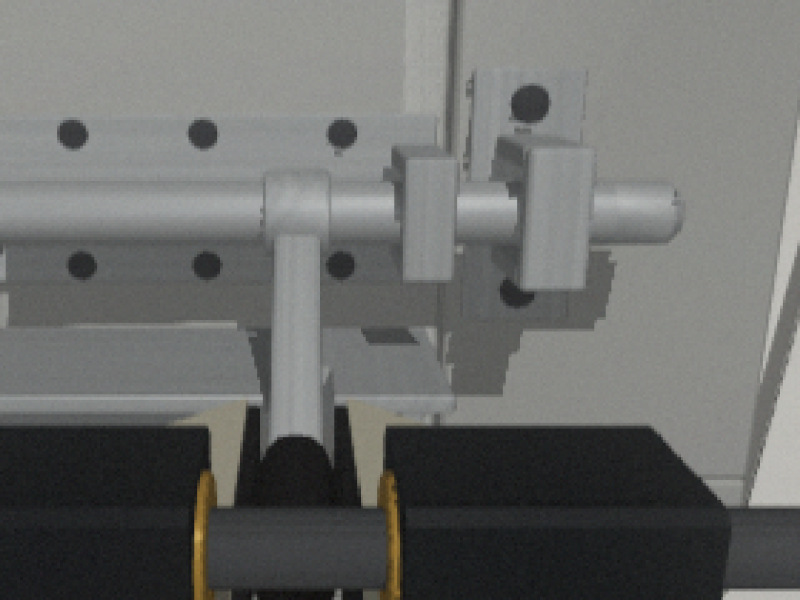

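>>> {"method": "servo_tool", "body": {
  "motion": [
    [[1.2,0,1.2,0,1],[-1.5,0,3.4,0,1],[-4,0,5.7,0,1],[-6,0,7.6,0,1],[-6.6,0,8.1,0,1],[-6.6,0,8.1,0,1]]
  ]
}}

```text
time: 16.98
tcp_pos: [0.4981, -0.0128, 0.168]
orientation: [-3.137, -0.177, -0.004]
ft_force: [8.6, 4.4, -4.6]
grip_width: 0.0145
```

>>> {"method": "servo_tool", "body": {
  "motion": [
    [[-1,0,1,0,1],[-1.9,0,2,0,1],[-2.8,0,3.1,0,1],[-3.7,0,4.2,0,1],[-4.6,0,5.3,0,1]]
  ]
}}

```text
time: 17.6
tcp_pos: [0.4942, -0.0133, 0.163]
orientation: [3.136, 0.177, 0.006]
ft_force: [9.5, 4.4, -5.6]
grip_width: 0.0139
```

```bash
python3 - <<'E'
from ang import *
to(-.0725,-.0535,.17)
X,Y,Z,d,c=ang()
cv2.imwrite('pics/i.png',cv2.resize(c['pixels'][100:310,180:460,::-1],(800,600),interpolation=3))
E
```

```text
shift mm [ 7.9 -0.  -6.9] twist deg -0.0 | tcp chest mm [-80.4 -53.5] 163.0 F [ 9.5  4.4 -5.6] t 17.6 grip 0.0139 tilt [ 4.1e-03  3.0e-04 -1.0e+00]
hatch slope -0.0071 28380 edge z 0.1139 deck z 0.1124 8469
```

>>> {"method": "servo_tool", "body": {
  "motion": [
    [[-0.7,0,2,0,1],[-2,0,4.2,0,1],[-3.3,0,6.3,0,1],[-5,0,9.2,0,1],[-6.8,0,12.3,0,1],[-8,0,14.8,0,1],[-8.8,0,16.5,0,1]]
  ]
}}

```text
time: 18.52
tcp_pos: [0.4862, -0.0144, 0.1476]
orientation: [3.136, 0.177, 0.01]
ft_force: [8.4, 4.7, 6.3]
grip_width: 0.0138
```

```bash
python3 - <<'E'
from ang import *
to(-.0725,-.0535,.17)
s=telemetry.state(); t=w2c(s['tcp_pos'])*1000; g=np.array([t[0]+27,s['tcp_pos'][2]*1000+11-133]); print(g,np.arctan2(-g[0],g[1]))
E
```

```text
shift mm [ 16.   -0.3 -22.3] twist deg -0.0 | tcp chest mm [-88.4 -53.8] 147.6 F [8.4 4.7 6.3] t 18.52 grip 0.0138 tilt [ 0.0064  0.0011 -1.    ]
[-61.39600691  25.61873238] 1.1754909489774088
```

>>> {"method": "servo_tool", "body": {
  "motion": [
    [[0.3,0,1,0,1],[0.6,0,1.8,0,1],[0.6,0,1.8,0,1]]
  ]
}}

```text
time: 18.9
tcp_pos: [0.4861, -0.0146, 0.1462]
orientation: [3.135, 0.177, 0.008]
ft_force: [4.4, 2.2, 8.3]
grip_width: 0.0143
```

>>> {"method": "servo_tool", "body": {
  "motion": [
    [[0,0,-1.5,0,0.55],[0,0,-1.5,0,0.55],[0,0,-1.5,0,0.55],[0,0,-1.5,0,0.55],[0,0,-30,0,0.55],[0,0,-70,0,0.55],[0,0,-120,0,0.55],[0,0,-140,0,0.55]]
  ]
}}

```text
time: 19.9
tcp_pos: [0.4854, -0.0144, 0.2875]
orientation: [3.135, 0.178, 0.006]
ft_force: [-0.4, 0.0, -0.0]
grip_width: 0.0414
```

```bash
python3 - <<'E'
from ang import *
to(-.03,-.0535,.29)
X,Y,Z,d,c=ang()
img=c['pixels'].astype(int)
k=(img.max(2)<60)&(d>0)&(X<-.05)&(X>-.14)&(Y<-.02)&(Y>-.09)&(Z>.13)&(Z<.21)
if k.sum(): print('knob',k.sum(),[np.percentile(a[k]*1000,[2,50,98]).round(1) for a in (X,Y,Z)])
cv2.imwrite('pics/j.png',cv2.resize(c['pixels'][100:400,130:500,::-1],(740,600),interpolation=3))
E
```

```text
shift mm [59.3 -0.2 -2.3] twist deg 0.0 | tcp chest mm [-89.3 -53.7] 287.5 F [-0.4  0.  -0. ] t 19.9 grip 0.0414 tilt [ 0.004   0.0015 -1.    ]
hatch slope -0.0061 18054 edge z 0.114 deck z 0.1125 3250
knob 507 [array([-106.8,  -93. ,  -79.7]), array([-60.8, -53.5, -46.1]), array([157.4, 164.6, 169.6])]
```

View pics/j.png

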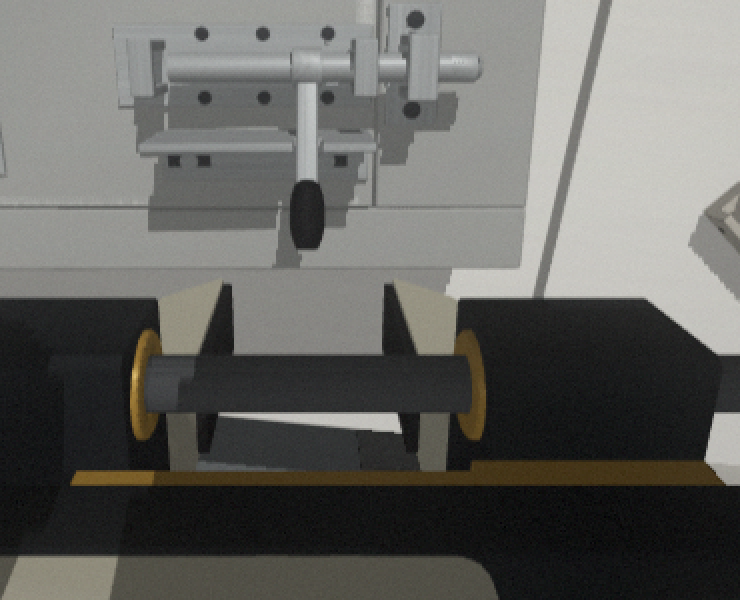

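```bash
python3 - <<'E'
from ang import *
X,Y,Z,d,c=ang()
k=(d>0)&(X<-.042)&(X>-.074)&(abs(Y+.0535)<.0035)&(Z>.14)&(Z<.185)
m=np.polyfit(X[k],Z[k],1)[0]; print('stem slope',m,'angle',np.pi/2-np.arctan(m),k.sum())
for n in ['side','top']:
    e=cam(n)
    for o in ['label_roll_mid','squeeze_bottle_mid','salt_shaker_mid','card_tube_mid']:
        for q in models.find_in(n,o)[:1]: print(n,o,np.round(q['uv']),round(q['p'],2))
E
```

```text
hatch slope -0.0061 18143 edge z 0.114 deck z 0.1125 3207
stem slope -0.39480893865902594 angle 1.9468196562564786 287
side label_roll_mid [337. 246.] 0.79
side squeeze_bottle_mid [383. 339.] 0.97
side salt_shaker_mid [216. 202.] 0.52
side card_tube_mid [222. 163.] 0.87
top label_roll_mid [317. 193.] 0.71
top squeeze_bottle_mid [408. 201.] 0.56
top salt_shaker_mid [191. 263.] 0.55
top card_tube_mid [142. 248.] 0.84
```

```bash
python3 -c "
from h import *
print(job.close_job())"
```

```text
the job is handed in; nothing more can be done
None
```

The hatch is shut, the bolt is through the keeper, and the handle is down in its notch. I handed the job in at about 20 s of the 72 s.

- **Closing:** I pushed the hatch down on its bare half with closed fingers. Then I pinched the knob and pressed it home with about 18 N; the hatch edge read level with the deck.
- **Bolt:** I slid the bolt across at about 12–16 mm/s. Side force stayed under 3 N, so the rod did not ram the keeper.
- **Handle:** I placed the stem using the notch position measured in the wrist camera. It went past the flange top (0.80 rad) with no resistance on the way down. In the pinch I felt up to about 16 N pulling along the stem at one point, and corrected for it.
- **Last checks, gripper clear of everything:**
  - The stem was in the notch at about 1.195 rad, against the expected 1.19.
  - The rod stood out past the keeper.
  - The hatch read about 0.006 rad, which agrees with the 0.008 rad the keeper should hold.
  - The detections of the label roll, bottle, shaker and tube matched the first pictures to within about 6 pixels. The largest difference was the bottle in the side view at 5 pixels.

Two early disagreements did not affect the result:
- The bolt seemed to start 3–6 mm drawn out rather than at zero.
- My first chest position was off by 2–4 mm, so I worked from positions measured relative to the stem and notch.

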